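Transfer leak-tested housings to the outgoing rack in reverse order

ROBOT

A 6-joint arm with a two-finger parallel gripper is mounted at the origin on the work surface. World frame = base frame: x ahead of the robot, y to its left, z up, the work surface at z = 0. Lengths are in m, angles in rad, forces in N, time in s.
With the tool pointing down it reaches from about 0.225 to 0.725 m from the base axis. Payload 3.1 kg.
Tool frame: the origin (TCP) lies at the very end of the fingers, on their centre line; the grasp point (between the pads) lies robot.pinch_z behind it (robot.pinch_z is the distance from the TCP to the grasp point, in m); z points along the fingers, y is the line along which they close (so a half turn about z gives the same grasp; the last joint's range is limited). The gripper opens to 85 mm and grips with 20 to 120 N. Pads are 22 mm wide; open, the fingers measure 114 mm over their backs; the gripper's body (76 mm by 85 mm) begins 54 mm behind the grasp point. The pads swing forward as they close: fully open they stand 13 mm farther back than shut.
Start: joints at [1.107, 0.048, 0.099, 1.622, 0, 1.443], TCP at [0.173, 0.496, 0.231] pointing down, gripper open.
Joint ranges: [-2.91, 2.91], [-0.99, 1.94], [-1.21, 1.42], [-2.12, 2.29], [-1.49, 1.47], [-3.14, 3.14]. Speed limits (rad/s): [2.79, 2.79, 3.14, 3.14, 3.14, 3.14].

INTERFACE

Orientations are given as [roll, pitch, yaw] about the fixed x, y, z axes, in that order (R = Rz(yaw) Ry(pitch) Rx(roll)).
In Python, from rig import robot, hand, solve_ik, readout, imaging, order gives the robot as it stands. Calls block until the motion is done:
- robot.move_pose(position, orientation): joint-space move of the TCP to a pose.
- robot.movel(position, rotation=None, vel=0.15, max_force=None): straight line of the TCP; rotation=None keeps the orientation; vel is the mean speed in m/s. With max_force (N) it stops when the force on the tool has changed by that much, and returns True; else False.
- robot.movej(angles): joint-space move.
- hand.move_gripper(opening): finger opening in m; the grip force is fixed at half the most; returns when the fingers have stopped.
- robot.wait(seconds).
- solve_ik(position, orientation): joint angles nearest the present ones, or None.
- readout.get_state(): the state.
- imaging.camera(name): name is "scene" or "top" or "wrist"; returns (picture, depth): 480x640x3 uint8, red, green, blue; 480x640 float32, m along the optical axis (not along the pixel's ray), 0 where there is no reading.
- imaging.calibration(name): a dict with "camera_matrix" (3x3 intrinsics, pixels), "position" and "orientation" of the camera in the world. Camera axes: x right, y down, z forward; pixel columns grow to the right and rows downward; lengths in m; the calibration is good to about 2 mm. The wrist camera is an equidistant fisheye: a pixel r from the principal point sees the ray r / f radians off the axis. A picture is of the moment at which its call begins: read the wrist's pose just before it. calibration takes no time and is no camera call; for the wrist camera it gives the pose at the moment of the call.
A pose or a line that the arm cannot do raises robot.MotionError and nothing moves.
- order.finish_job(): hands the job in; it is judged then, once.
The state is a dict: "clock": time; "joint_positions": joint angles; "joint_velocities": joint speeds; "effort": joint torques, N m; "tcp_pos": TCP position; "tcp_rot": TCP orientation; "wrist_force": force on the tool from outside, world axes, zero at the start; "moment": the same for the moment, N m; "gripper_width": finger opening in m; "finger_force": force on a finger pad.
Only numpy, scipy, OpenCV 4.12 (cv2) and the standard library are available. Lean on these libraries where they do the work, as an engineer would, in place of code of your own. Each camera call takes 0.05 s, during which the arm holds its last target. There are 200 camera calls.

TASK

Move the four tested aluminium housings from the full rack to the empty rack, one upright in each nest, in reverse order: the one at the left end of the full rack goes to the right end of the other rack, its neighbour next to it, and so on, so that the last one tested leaves first. Keep every housing upright on the way, and do not disturb the dial gauge lying beside the racks.

Things in the scene. Friction and masses are not known exactly. Their poses are not given: they have to be found in the camera images.
- block: machined aluminium valve block, a 40 x 40 mm square prism 48 mm high with a round boss (20 mm across, top at 56 mm) in the middle of its top; sides square to its x and y axes; about 0.2 kg. Origin: centre of its underside, z up.
- canister: plain round aluminium filter canister, 36 mm across, 68 mm high with a bevelled shoulder above 60 mm and a black sealing ring near the top; about 0.18 kg. Origin: centre of its underside, z up.
- flange: aluminium flanged tube: round foot flange 44 mm across and 10 mm thick, above it a round tube 30 mm across up to 54 mm with a dark bore in its top; about 0.14 kg. Origin: centre of its underside, z up.
- hex: aluminium hexagonal coupling, 36 mm across flats (two of the flats face along its +x and -x), 44 mm high, with a round neck 22 mm across on top reaching 58 mm; about 0.17 kg. Origin: centre of its underside, z up.
- target_rack: the empty rack, fixed: aluminium plate 78 (x) by 310 (y) by 10 mm on the bench, with four alike square black nests, centres at x = 0, y = -108, -36, 36, 108 mm. Each is 56 x 56 mm inside, floor 14 mm and 3 mm thick rim 22 mm above the bench. Origin: centre of the plate's underside; z up, y roughly to the robot's left. It may lie nearer to the robot than the full rack or beyond it.
- nest_block: the fixed square black nest in which the valve block starts, one of four alike, 72 mm apart in a row along their y axis (roughly to the robot's left) on the full rack, whose plate is like the empty rack's. 56 x 56 mm inside, 3 mm thick rim. Origin: centre of its underside, 10 mm above the bench; floor 4 mm, rim 12 mm above the origin.
- nest_canister: the fixed square black nest in which the filter canister starts, one of four alike, 72 mm apart in a row along their y axis (roughly to the robot's left) on the full rack, whose plate is like the empty rack's. 56 x 56 mm inside, 3 mm thick rim. Origin: centre of its underside, 10 mm above the bench; floor 4 mm, rim 12 mm above the origin.
- nest_flange: the fixed square black nest in which the flanged tube starts, one of four alike, 72 mm apart in a row along their y axis (roughly to the robot's left) on the full rack, whose plate is like the empty rack's. 56 x 56 mm inside, 3 mm thick rim. Origin: centre of its underside, 10 mm above the bench; floor 4 mm, rim 12 mm above the origin.
- nest_hex: the fixed square black nest in which the hexagonal coupling starts, one of four alike, 72 mm apart in a row along their y axis (roughly to the robot's left) on the full rack, whose plate is like the empty rack's. 56 x 56 mm inside, 3 mm thick rim. Origin: centre of its underside, 10 mm above the bench; floor 4 mm, rim 12 mm above the origin.
- gauge: loose round dial gauge lying on its back on the bench to the right of the racks, dark case 62 mm across and 26 mm high, white face, brass stub along its -x. Origin: centre of its underside. Not part of the job.
There are look-alikes about, which are no part of the job. What is shaped like the canister but blue or pink is not meant.

How it is judged:
By the outcome, as a careful person would: the job done as asked, in the order asked, and still so for the second after the job is handed in, with the robot touching nothing.
It also fails if it takes over 106 s, if anything falls off the work surface, if the arm or the gripper's body presses on something with over 40 N, if the wrist force passes 120 N, or if a joint passes its speed limit or range.

## Working session

There is one attempt and no reset: what is moved stays moved. The work goes in short steps, each a Python script; the robot and the scene stay as the last script left them, time stands still between calls to the robot, and variables do not carry over. Pictures are saved under pics/ and viewed, at most 14 in all, crops included, and the job is handed in when it is done.

```bash
ls; mkdir -p pics; python3 - <<'E'
from rig import robot,hand,imaging,readout
import cv2,numpy as np
print(robot.pinch_z)
for n in ["scene","top"]:
    p,d=imaging.camera(n); cv2.imwrite(f"pics/{n}0.png",p[:,:,::-1]); np.savez(f"{n}0.npz",p=p,d=d); print(n,imaging.calibration(n), (d>0).mean())
print(readout.get_state())
E
```

```text
pics
0.0187
scene {'camera_matrix': array([[453.80806673,   0.        , 318.75701284],
       [  0.        , 453.80806673, 247.51638528],
       [  0.        ,   0.        ,   1.        ]]), 'position': array([0.8864797 , 0.25774348, 0.83044133]), 'orientation': array([-2.5981116 ,  0.00418881,  2.44789854])} 0.995869140625
top {'camera_matrix': array([[516.63741494,   0.        , 318.96639766],
       [  0.        , 516.63741494, 246.76956818],
       [  0.        ,   0.        ,   1.        ]]), 'position': array([ 0.40335513, -0.10506195,  0.91641081]), 'orientation': array([-2.90932643,  0.00661155, -1.55681689])} 0.9960481770833334
{'clock': 0.1, 'joint_positions': array([ 1.10718446e+00,  4.86857126e-02,  9.77085730e-02,  1.62199872e+00,
       -1.19596591e-05,  1.44298350e+00]), 'joint_velocities': array([ 4.94420289e-04, -1.26661403e-03,  3.32692437e-03, -4.88640592e-04,
       -4.35508880e-05, -5.49780134e-04]), 'effort': array([ 2.25612413e-03, -3.39851046e+01,  3.20936573e+01,  1.57982198e-02,
       -1.45798990e-04, -1.21223829e-05]), 'tcp_pos': array([0.17276576, 0.49515761, 0.23020649]), 'tcp_rot': array([-3.13942937e+00, -2.65952464e-04,  2.80579334e+00]), 'wrist_force': array([-0.68438149,  0.63846821,  0.27611118]), 'moment': array([-0.03215616,  0.01161612,  0.00170278]), 'finger_force': 0.0, 'gripper_width': 0.08562878736310266}
```

View pics/scene0.png

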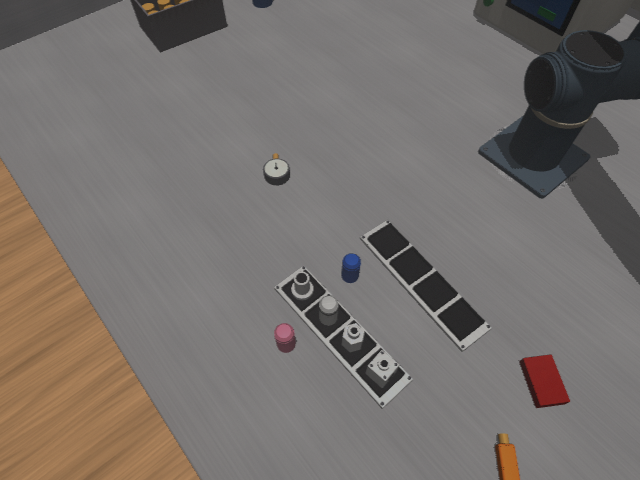

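View pics/top0.png

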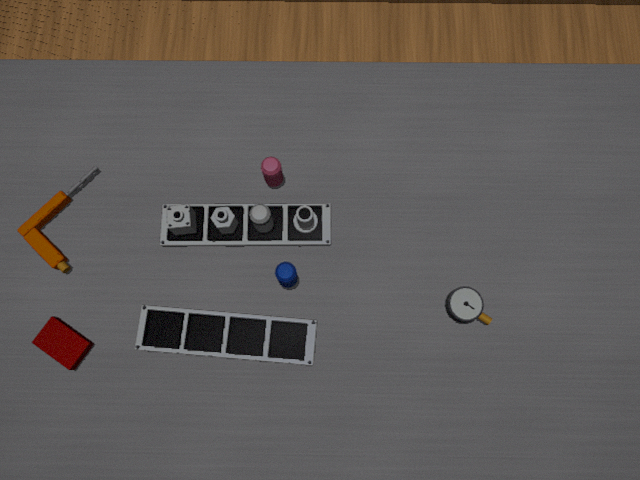

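The top view shows the full rack in row y≈220, from left: block (179,217), hex (223,217), canister (261,215) and flange (305,217). The empty rack is nearer the robot, from (140,328) to (315,340). The gauge is at (465,304). Canister candidates are grey (261,215), blue (286,274) and pink (271,168). The grey one in the rack is the right one, and I'll check it in the crop.

```bash
cat > h.py <<'E'
import numpy as np,cv2
from scipy.spatial.transform import Rotation as Ro
from rig import imaging
def cal(n):
    c=imaging.calibration(n); return c["camera_matrix"],np.array(c["position"]),Ro.from_euler("xyz",c["orientation"]).as_matrix()
def ray(n,u,v):
    K,p,R=cal(n); return p,R@np.array([(u-K[0,2])/K[0,0],(v-K[1,2])/K[1,1],1.])
def atz(n,u,v,z):
    p,d=ray(n,u,v); return p+d*(z-p[2])/d[2]
def tri(n1,uv1,n2,uv2):
    p,d=ray(n1,*uv1); q,e=ray(n2,*uv2)
    s=np.linalg.lstsq(np.c_[d,-e],q-p,rcond=None)[0]; a,b=p+d*s[0],q+e*s[1]
    return (a+b)/2,np.linalg.norm(a-b)
def proj(n,P):
    K,p,R=cal(n); c=R.T@(np.array(P)-p); return K[:2,:2]@(c[:2]/c[2])+K[:2,2]
E
python3 - <<'E'
import cv2,numpy as np
from h import *
def crop(n,x,y,w,h,s,o):
    p=np.load(n+"0.npz")["p"][y:y+h,x:x+w,::-1]
    p=cv2.resize(p,None,fx=s,fy=s,interpolation=cv2.INTER_CUBIC); p=cv2.convertScaleAbs(p,alpha=1.5)
    for k in range(0,w,20): cv2.putText(p,str(x+k),(k*s,10),0,.35,(0,255,255)); cv2.line(p,(k*s,0),(k*s,4),(0,255,255))
    for k in range(0,h,20): cv2.putText(p,str(y+k),(0,k*s+4),0,.35,(0,255,255))
    cv2.imwrite(f"pics/{o}.png",p)
crop("top",130,150,200,150,4,"topc"); crop("scene",260,215,160,120,5,"scenec"); crop("scene",270,250,150,160,5 if 0 else 3,"scened")
# world map from depth
for n in ["top","scene"]:
    z=np.load(n+"0.npz"); d=z["d"]; K,p,R=cal(n)
    v,u=np.mgrid[:480,:640]; c=np.stack([(u-K[0,2])/K[0,0]*d,(v-K[1,2])/K[1,1]*d,d],-1); W=c@R.T+p
    np.save(n+"W.npy",W)
    m=(W[...,0]>.3)&(W[...,0]<.6)&(W[...,1]>-.1)&(W[...,1]<.3)
    print(n,"bench z",np.median(W[m][:,2]))
W=np.load("topW.npy"); 
for q in [(179,213),(223,213),(261,211),(305,213),(160,330),(286,268),(271,163)]: print(q,W[q[1],q[0]].round(4))
E
```

```text
top bench z 0.001698785552693427
scene bench z 0.00013353768854240666
(179, 213) [0.6597 0.1437 0.0709]
(223, 213) [0.6603 0.0681 0.0719]
(261, 211) [0.6611 0.0018 0.0832]
(305, 213) [ 0.6628 -0.0719  0.0691]
(160, 330) [0.465  0.1768 0.0154]
(286, 268) [ 0.5665 -0.0422  0.0697]
(271, 163) [ 0.7527 -0.0107  0.0712]
```

View pics/topc.png

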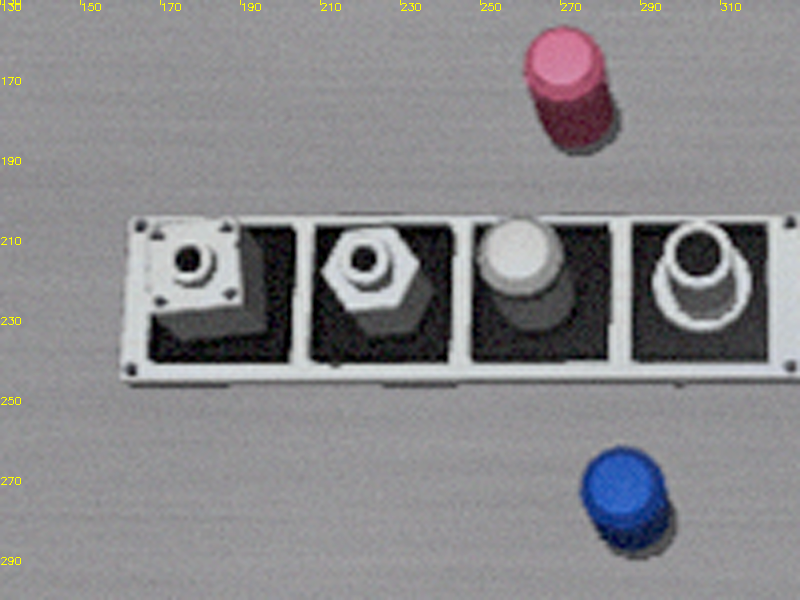

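View pics/scened.png

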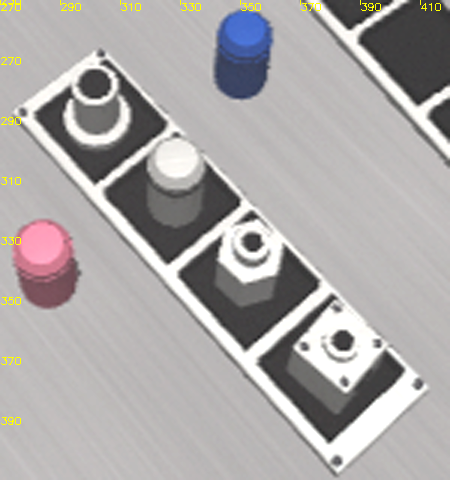

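The crops show the grey canister (260,212) in the rack between hex and flange. Pink (271,166) and blue (286,272) stand outside it. The hex has vertices along the row, so its flats face x. Next I'll look at the empty rack.

```bash
python3 - <<'E'
import cv2,numpy as np
from h import *
def crop(n,x,y,w,h,s):
    p=np.load(n+"0.npz")["p"][y:y+h,x:x+w,::-1]
    p=cv2.resize(p,None,fx=s,fy=s,interpolation=cv2.INTER_CUBIC); p=cv2.convertScaleAbs(p,alpha=1.5)
    for k in range(0,w,20): cv2.putText(p,str(x+k),(k*s,10),0,.35,(0,255,255))
    for k in range(0,h,20): cv2.putText(p,str(y+k),(0,k*s+4),0,.35,(0,255,255))
    return p
cv2.imwrite("pics/tgt.png",np.vstack([crop("top",130,295,200,75,4)[:,:560*2][:, :800],np.pad(crop("scene",355,215,142,142,2),((0,0),(0,516),(0,0)))]))
def q(c,n): x0,y0,s=dict(top=(130,150,4),scene=(270,250,3))[n]; return (x0+(c[0]+.5)/s-.5,y0+(c[1]+.5)/s-.5)
for k,a,b in [("block",(194,262),(342,341)),("hex",(369,261),(252,241)),("can",(521,250),(177,157)),("fl",(699,255),(95,86)),
  ("scrNL",(131,370),(418,384)),("scrFL",(140,226),(336,462)),("scrNR",(790,366),(101,54)),("scrFR",(790,222),(22,112))]:
    P,e=tri("top",q(a,"top"),"scene",q(b,"scene")); print(k,P.round(4),round(e,4))
# fit of edges: block top corners
for c in [(147,228),(240,220),(240,302),(152,306)]: print("blk hole?",atz("top",*q(c,"top"),.062)[:2].round(4))
print([atz("top",*q(c,"top"),.058)[:2].round(4) for c in [(322,271),(418,271)]])
E
```

```text
block [0.6568 0.1477 0.0652] 0.0027
hex [0.657  0.0714 0.069 ] 0.0024
can [0.6593 0.0053 0.0794] 0.003
fl [ 0.6627 -0.0698  0.0646] 0.0023
scrNL [0.6226 0.1883 0.0092] 0.0012
scrFL [0.6914 0.1898 0.0084] 0.0004
scrNR [ 0.6278 -0.1099  0.0093] 0.002
scrFR [ 0.6961 -0.1093  0.0093] 0.0019
blk hole? [0.6736 0.1691]
blk hole? [0.6777 0.129 ]
blk hole? [0.6408 0.1263]
blk hole? [0.6386 0.1641]
[array([0.6563, 0.0928]), array([0.6568, 0.0512])]
```

View pics/tgt.png

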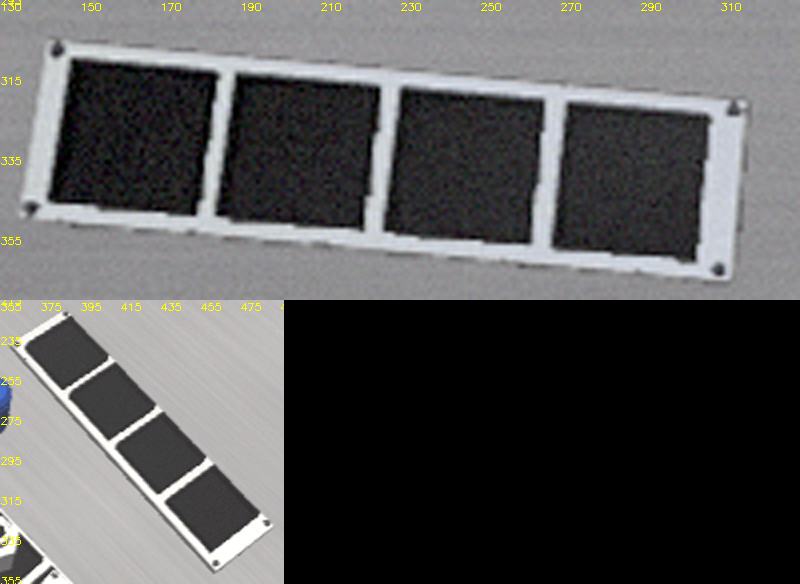

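```bash
cat >> h.py <<'E'
from rig import robot,hand,readout,solve_ik
ZG=.035; UP=.16
def go(x,y,z,yaw,line=False,vel=.2,mf=None):
    P=[x,y,z]; O=[np.pi,0,np.pi/2+yaw]
    return robot.movel(P,O,vel=vel,max_force=mf) if line else robot.move_pose(P,O)
def pick(x,y,yaw,w=.068):
    hand.move_gripper(w); go(x,y,UP,yaw); hit=go(x,y,ZG,yaw,True,.12,15)
    hand.move_gripper(0.0); s=readout.get_state()
    print("grip",hit,s["gripper_width"],s["finger_force"],s["tcp_pos"].round(4))
    go(x,y,UP,yaw,True,.15)
    s=readout.get_state(); print("lift",s["gripper_width"],s["wrist_force"].round(1),s["clock"])
def place(x,y,yaw,w=.068):
    go(x,y,UP,yaw,True,.25); go(x,y,ZG+.012,yaw,True,.15)
    hit=go(x,y,ZG-.003,yaw,True,.03,6); print("down",hit,readout.get_state()["tcp_pos"].round(4))
    hand.move_gripper(w); go(x,y,UP,yaw,True,.2); print(readout.get_state()["clock"])
E
python3 - <<'E'
from h import *
def qt(c): return 130+(c[0]+.5)/4-.5,295+(c[1]+.5)/4-.5
def qs(c): return 355+(c[0]+.5)/2-.5,215+(c[1]-300+.5)/2-.5
Q={}
for k,a,b in [("FL",(57,49),(215,563)),("FR",(735,108),(13,347)),("NL",(31,208),(267,523)),("NR",(719,269),(66,315))]:
    P,e=tri("top",qt(a),"scene",qs(b)); Q[k]=atz("top",*qt(a),.010); print(k,P.round(4),round(e,4),Q[k].round(4),atz("scene",*qs(b),.01).round(4))
# nest corner pixel check: outer dark-nest centres at floor height
c=np.mean(list(Q.values()),0); d=(Q["FL"]+Q["NL"]-Q["FR"]-Q["NR"]); yaw=np.arctan2(-d[0],d[1])
print(c,yaw,np.linalg.norm(d)/2)
for k in (-.108,-.036,.036,.108): print((c[:2]+k*np.array([-np.sin(yaw),np.cos(yaw)])).round(4))
print([solve_ik([x,y,.035],[np.pi,0,np.pi/2]) is not None for x,y in [(.658,.148),(.66,-.07),(.46,.16),(.43,-.06)]])
E
```

```text
FL [0.5049 0.2108 0.0101] 0.0013 [0.5052 0.2103 0.01  ] [0.5044 0.2113 0.01  ]
FR [ 0.4841 -0.0881  0.0027] 0.0001 [ 0.4835 -0.0882  0.01  ] [ 0.4877 -0.0851  0.01  ]
NL [0.4361 0.2163 0.0089] 0.0015 [0.4365 0.2152 0.01  ] [0.4362 0.2169 0.01  ]
NR [ 0.4141 -0.0812  0.0062] 0.0029 [ 0.4149 -0.0825  0.01  ] [ 0.4153 -0.0785  0.01  ]
[0.46000205 0.06371194 0.01      ] -0.07260795233445694 0.2988885850119599
[ 0.4522 -0.044 ]
[0.4574 0.0278]
[0.4626 0.0996]
[0.4678 0.1714]
[True, True, True, True]
```

```bash
cat >> h.py <<'E'
C=np.array([.4603,.0645]); TY=-.0726
def nest(k): return C+k*np.array([-np.sin(TY),np.cos(TY)])
E
python3 - <<'E'
from h import *
pick(.6568,.1480,.09)
p,d=imaging.camera("top"); w,_=imaging.camera("wrist")
cv2.imwrite("pics/lift1.png",np.hstack([p[150:370,120:340,::-1],cv2.resize(w[:,:,::-1],(293,220))])); print(readout.get_state()["clock"])
E
```

```text
grip False 0.038858498739944305 62.58167624473572 [0.6578 0.1482 0.0366]
lift 0.03946122950334414 [ 0.6  0.1 -2.4] 5.1167
5.2167
```

View pics/lift1.png

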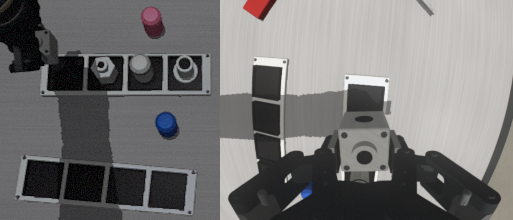

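The block is held squarely and upright (bottom centre of the wrist view), and its nest (67,73) is empty. Now I'll place it.

```bash
python3 - <<'E'
from h import *
x,y=nest(-.108); place(x,y,TY)
p,d=imaging.camera("top"); w,_=imaging.camera("wrist")
cv2.imwrite("pics/pl1.png",np.hstack([cv2.resize(p[290:380,130:330,::-1],(400,180)),cv2.resize(w[:,:,::-1],(240,180))]))
E
```

```text
down True [ 0.4534 -0.0435  0.0365]
8.975
```

View pics/pl1.png

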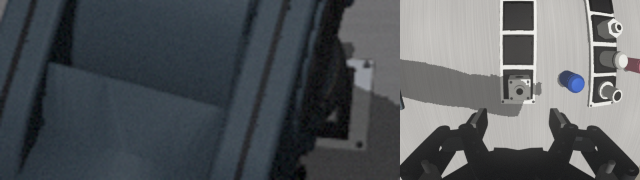

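The wrist view shows the block upright in the right-end nest at (518,90). It touched down at the same height it was gripped. Next are the hex and the canister.

```bash
python3 - <<'E'
from h import *
pick(.6575,.0718,.012,.064)
place(*nest(-.036),TY,.064)
pick(.6600,.0048,.016,.060)
w,_=imaging.camera("wrist"); cv2.imwrite("pics/w2.png",w[:,:,::-1])
E
```

```text
grip False 0.035190932144977476 60.43724691029638 [0.6586 0.0719 0.0366]
lift 0.03519905491118197 [ 0.   0.2 -2.5] 12.7583
down True [0.4586 0.0285 0.0365]
16.2167
grip False 0.03442639826334915 60.27229911298491 [0.6608 0.0047 0.0366]
lift 0.03449023882747969 [ 0.1  0.1 -2.8] 19.775
```

View pics/w2.png

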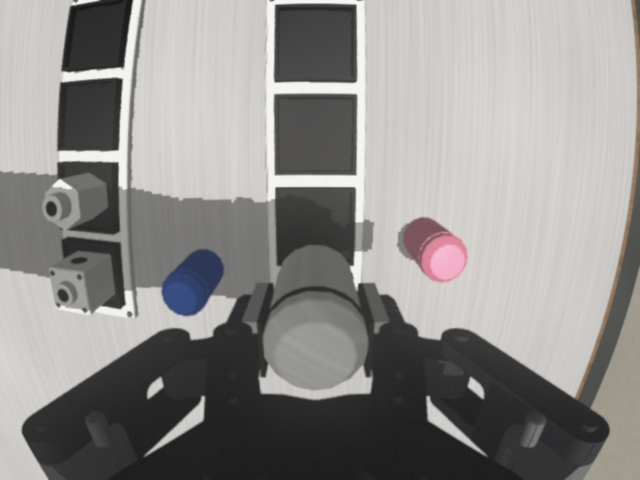

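The grey canister with its black ring is held upright at (315,320). Hex (75,200) and block (82,280) stand in their nests, and the blue and pink canisters are untouched. I'll carry on with the canister and the flange.

```bash
python3 - <<'E'
from h import *
place(*nest(.036),TY,.060)
pick(.6635,-.0698,.016,.060)
place(*nest(.108),TY,.060)
robot.move_pose([.25,.42,.25],[np.pi,0,2.8])
p,d=imaging.camera("top"); s,_=imaging.camera("scene")
f=lambda a:cv2.convertScaleAbs(cv2.resize(a[:,:,::-1],(500,300),interpolation=cv2.INTER_CUBIC),alpha=1.5)
print(readout.get_state()["clock"], readout.get_state()["wrist_force"])
cv2.imwrite("pics/end.png",np.vstack([f(p[270:390,130:330]),f(s[210:360,250:500])]))
E
```

```text
down True [0.4638 0.1005 0.0365]
23.3167
grip False 0.028626849526668486 59.44585204124451 [ 0.6643 -0.07    0.0363]
lift 0.028807475246173615 [ 1.1  0.3 -1.7] 27.1167
down True [0.469  0.1725 0.0363]
31.0167
32.4083 [0.98456027 0.1309536  0.34668159]
```

View pics/end.png

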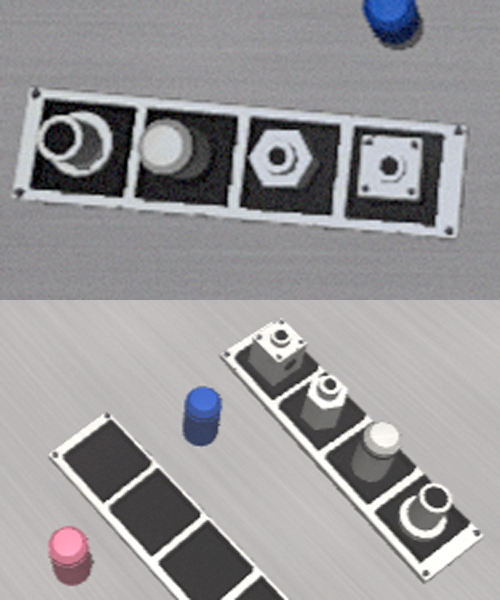

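In both views all four stand upright in their nests, from left to right: flange (75,140), canister (165,150), hex (280,158) and block (390,168). I'm handing it in.

```bash
python3 -c "
from rig import order; print(order.finish_job())"
```

```text
the job is handed in; nothing more can be done
None
```

All four housings now stand upright in the empty rack in reverse order (left to right: flange, canister, hex, block), and the job was handed in at about 32 s on the robot's clock; the arm never went near the gauge, though I took no closing picture of it.

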